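# Nest the mixing bowls and the dosing beaker

## Robot

A 6-joint arm with a two-finger parallel gripper is mounted at the origin on a cart in front of the work surface, level with it; the furniture and walls round the work are solid. World frame = base frame: x ahead of the robot, y to its left, z up, the work surface at z = 0. Lengths are in m, angles in rad, forces in N, time in s.
With the tool pointing down it reaches from about 0.375 to 0.9 m from the base axis. Payload 3.1 kg.
Tool frame: the origin (TCP) lies on the centre line of the jaws, within the pads' length; the fingertips stand robot.tip_reach ahead of it and the grasp point (between the pads) lies 8 mm behind it (robot.tip_reach is the distance from the TCP to the fingertips, in m); z points along the fingers, y is the line along which they close (so a half turn about z gives the same grasp; the last joint's range is limited). The gripper opens to 87 mm and grips with 3 to 60 N. Pads are 19 mm wide; open, the fingers measure 117 mm over their backs; the gripper's body (75 mm by 190 mm) begins 51 mm behind the grasp point.
Start: joints at [-1.405, 0.527, 1.433, -0, 1.181, -0.178], TCP at [0.211, -0.588, 0.234] pointing down, gripper open.
Joint ranges: [-3.08, 3.08], [-0.75, 2.2], [0.22, 2.44], [-1.43, 4.57], [0, 2.65], [-2.85, 2.85]. Speed limits (rad/s): [2.79, 2.79, 3.14, 3.14, 3.14, 3.14].

## Interface

Orientations are given as a unit quaternion [x, y, z, w].
In Python, from rig import robot gives the robot as it stands.
- The arm moves only by the tool jog_arm, never from a script. Its argument "motion" is one flat list of numbers, 7 for each row, row after row: the shift along the tool's x, y, z scaled (see below), then the turn, a rotation vector about the tool's x, y, z scaled (see below), then the gripper's target within -1 to 1 (shut at 1, half-way at 0, fully open at -1). In form: [x, y, z, rx, ry, rz, hand, x, y, z, rx, ry, rz, hand, ...]. A call has 1 to 12 rows; each row shifts and turns the commanded pose from where the row before left it, along the tool's axes as they then stand; what a row does not reach is not made up. The controller multiplies each number of a shift by 4 cm and each number of a turn by 4 degrees. A row lasts 1/8 s, in which the tool goes at most 62.5 mm and 10.7 degrees, less where a joint would pass 70% of its speed; a pose out of reach is approached as far as the arm can. A call with a number of a shift or a turn outside -1 to 1 is refused whole. A call with a gripper value outside its range is refused whole. The fingers move at their own pace and stop on an object; "grip_force" is the grip in N (left out, the last holds). Time passes only in rows, so rows that do not move let the fingers close. It gives the time, the measured TCP pose, the force, the opening and the grip force at its end, in the units of the state.
- robot.get_obs(): the state, without advancing time (a new reading comes with each control period).
- robot.camera(name): name is "scene" or "top" or "wrist"; returns the picture (480x640x3 uint8, blue, green, red); there is no depth.
- robot.calibration(name): a dict with "fx", "fy", "cx", "cy" (pixels), "R" (3x3) and "t" (3): a world point X has camera coordinates R X + t; the wrist camera has in their place "T_tool_cam" (4x4, takes a point from camera to tool coordinates, whose origin is the TCP and whose axes are the flange's). Camera axes: x right, y down, z forward; pixel columns grow to the right and rows downward; lengths in m; the calibration is good to about 2 mm. A picture is of the moment at which its call begins: read the wrist's pose just before it. calibration takes no time and is no camera call.
- robot.hand_in(): hands the job in; it is judged then, once.
The state is a dict: "time": time; "q": joint angles; "joint_velocities": joint speeds; "joint_torque": joint torques, N m; "position": TCP position; "tool_rot": TCP orientation; "ft_force": force on the tool from outside, world axes, zero at the start; "moment": the same for the moment, N m; "grip_width": finger opening in m; "grip_force": force on a finger pad.
Only numpy, scipy, OpenCV 4.12 (cv2) and the standard library are available. Lean on these libraries where they do the work, as an engineer would, in place of code of your own. Each camera call takes 0.05 s, during which the arm holds its last target. There are 200 camera calls.

## Task

Put the mixing vessels away nested, largest to smallest: first set the small mixing bowl inside the large mixing bowl, then stand the narrow white beaker inside the small bowl, each upright and fully down in the next. Leave the large bowl standing where it is. The wide cup at the back is not part of the set, and mind the trimming machine that juts out on the right.

Things in the scene. Friction and masses are not known exactly. Their poses are not given: they have to be found in the camera images.
- large_bowl: Larger of two open conical rubber bowls (green): rim 116 mm wide, 66 high, foot 62 wide, 140 g, loose. Wall 4 mm. Inner floor flat, 5.5 mm up, 54 wide; inner width 70 at height 20, 90 at 40, 104 at the rim. Origin: centre of underside, z up its axis. The seated small bowl's rim is level with this rim, gap 3-5 mm: let it go 12-20 mm high, centred within 8 mm, and it slides down and centres itself.
- small_bowl: Smaller rubber bowl (blue): rim 100 mm wide, 60 high, foot 52 wide, 90 g, loose. Grip by the rim, a finger inside, one outside: wall 4-6 mm, its top 18 mm leans out 17 degrees, mid-wall radius 45 at height 50, 47 at 57. Inner floor flat, 6 mm up, 44 wide; inner width 58 at height 20, 80 at 40. Origin: centre of underside, z up its axis; seated, it lies 5.5 mm above the large bowl's origin.
- beaker: Narrow white ringed beaker, conical: rim 49 mm wide (51 over bead), 34 above the foot, foot 27, height 72, 60 g, loose; grip across near the rim. Origin: centre of underside, z up; seated 6 mm above the small bowl's origin. Obstacles: trimmer 0.4 m high at x over 0.40, y under -0.08 (pass it drawn in); vibrator 0.1 m high at x over 0.515, y 0.05 to 0.18; wall at y over 0.339, x over 0.447.

How it is judged:
By the outcome, as a careful person would: the job done as asked, in the order asked, and still so for the second after the job is handed in, with the robot touching nothing.
It also fails if it takes over 58 s, if anything falls off the work surface, if the arm or the gripper's body presses on something with over 40 N, if the wrist force passes 120 N, or if a joint passes its speed limit or range.

## Working session

There is one attempt and no reset: what is moved stays moved. The work goes in short steps, Python scripts to look and compute and a tool call to move; the robot and the scene stay as the last step left them, time stands still between calls to the robot, and variables do not carry over. Pictures are saved under pics/ and viewed, at most 10 in all, crops included, and the job is handed in when it is done.

Besides the shell and the picture viewer there is one more tool, called after ">>>" in YAML: its name, and indented under it one key for each argument. jog_arm: Moves the arm, as the interface text tells. Shifts and turns lie within -1 to 1; 1 stands for 4 cm of shift or 4 degrees of turn. Its arguments: {"type":"object","properties":{"motion":{"type":"array","items":{"type":"number"}},"grip_force":{"type":"number"}},"required":["motion"]}

```bash
ls; mkdir -p pics
python3 - <<'E'
from rig import robot
import cv2,numpy as np
o=robot.get_obs();print(o['time'],o['position'],o['tool_rot'],o['grip_width'],robot.tip_reach)
for n in("scene","top"):
    cv2.imwrite(f"pics/{n}0.png",robot.camera(n));c=robot.calibration(n);print(n,c)
print(robot.calibration("wrist"))
E
```

```text
pics
0.0 [ 0.21057916 -0.58769266  0.23254455] [ 9.85261236e-01  1.71052743e-01  1.33633736e-05 -1.12086526e-03] 0.08708245847254006 0.011
scene {'fx': 519.2648895616513, 'fy': 519.2648895616513, 'cx': 312.12829196605657, 'cy': 230.26031182215664, 'R': array([[-0.62721286, -0.77870578,  0.01487764],
       [-0.45317066,  0.34933991, -0.82012071],
       [ 0.63343538, -0.52113236, -0.57199709]]), 't': array([0.35519102, 0.20107647, 0.65966279])}
top {'fx': 435.2324153480586, 'fy': 435.2324153480586, 'cx': 323.69908846565875, 'cy': 241.89102146367804, 'R': array([[ 0.00844618, -0.9998205 , -0.0169598 ],
       [-0.99092341, -0.00609308, -0.1342895 ],
       [ 0.13416206,  0.0179401 , -0.990797  ]]), 't': array([0.14037232, 0.45501012, 0.84729126])}
{'fx': 413.3643015631237, 'fy': 413.3643015631237, 'cx': 322.5905032543791, 'cy': 246.4322155881298, 'T_tool_cam': array([[-1.61612699e-04, -9.54433627e-01, -2.98423232e-01,
         8.15097784e-02],
       [ 9.99999919e-01, -2.64013821e-04,  3.02828242e-04,
        -1.94464773e-04],
       [-3.67817315e-04, -2.98423159e-01,  9.54433593e-01,
        -1.51551089e-01],
       [ 0.00000000e+00,  0.00000000e+00,  0.00000000e+00,
         1.00000000e+00]])}
```

View pics/scene0.png

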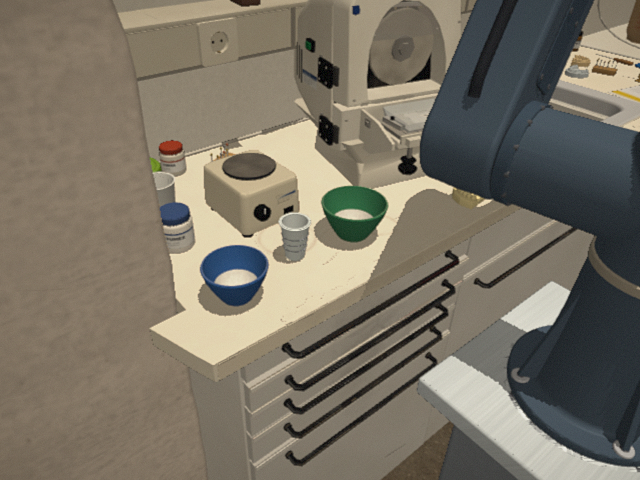

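View pics/top0.png

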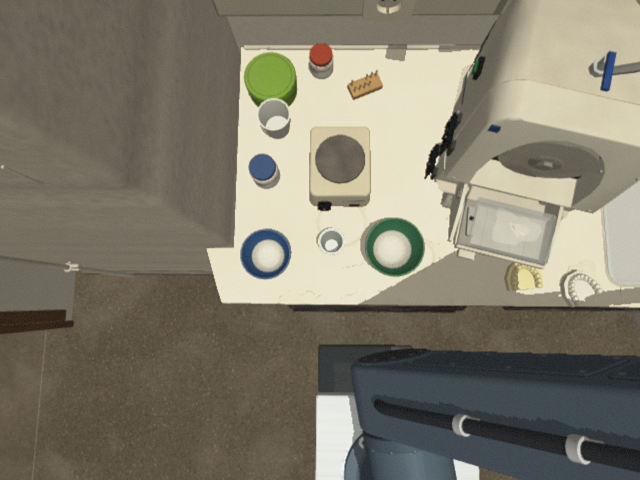

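The top view shows the blue bowl at about (266,254), the beaker at (331,240) and the green bowl at (394,246). The trimmer tray lies right of col 455 and the vibrator is at (340,165).

```bash
cat > h.py <<'E'
from rig import robot
import cv2,numpy as np
from scipy.spatial.transform import Rotation as Ro
def cam(n,o=None):
    c=robot.calibration(n)
    if n!="wrist": R,t=np.array(c['R']),np.array(c['t']); return c,R,t
    T=np.array(c['T_tool_cam']);A=Ro.from_quat(o['tool_rot']).as_matrix()
    Rwc=A@T[:3,:3];C=A@T[:3,3]+o['position']; return c,Rwc.T,-Rwc.T@C
def toz(n,uv,z,o=None):
    c,R,t=cam(n,o);d=R.T@np.array([(uv[0]-c['cx'])/c['fx'],(uv[1]-c['cy'])/c['fy'],1]);C=-R.T@t
    return C+d*(z-C[2])/d[2]
def proj(n,X,o=None):
    c,R,t=cam(n,o);p=R@X+t;return np.array([c['fx']*p[0]/p[2]+c['cx'],c['fy']*p[1]/p[2]+c['cy']])
def rimfit(n,im,hlo,hhi,z,o=None,near=None):
    m=cv2.inRange(cv2.cvtColor(im,cv2.COLOR_BGR2HSV),hlo,hhi)
    cs=[k for k in cv2.findContours(m,cv2.RETR_EXTERNAL,cv2.CHAIN_APPROX_NONE)[0] if len(k)>60]
    if near is not None: cs=[min(cs,key=lambda k:np.hypot(*(k.reshape(-1,2).mean(0)-near)))]
    k=cv2.convexHull(max(cs,key=cv2.contourArea)).reshape(-1,2)
    P=np.array([toz(n,u,z,o)[:2] for u in k]).astype(np.float32)
    return cv2.minEnclosingCircle(P)
B=((100,120,30),(125,255,255));G=((60,100,20),(90,255,255))
E
python3 - <<'E'
from h import *
im=cv2.imread('pics/top0.png')
print('blue',rimfit('top',im,*B,.060,None,(266,254)))
print('green',rimfit('top',im,*G,.066,None,(394,246)))
print('beaker',toz('top',(330.5,240),.072))
for n,u,z in(('blue',(235,266),.06),('green',(354,205),.066),('beaker',(294,222),.072)): print(n,toz('scene',u,z))
o=robot.get_obs();print(Ro.from_quat(o['tool_rot']).as_matrix())
E
```

```text
blue ((0.42681989073753357, 0.2576206624507904), 0.04618657007813454)
green ((0.44134992361068726, 0.006443720310926437), 0.054501622915267944)
beaker [0.45230041 0.12988512 0.072     ]
blue [0.42196762 0.26165524 0.06      ]
green [0.43264199 0.01705903 0.066     ]
beaker [0.44665347 0.13500424 0.072     ]
[[ 9.41476925e-01  3.37077283e-01 -3.24944420e-04]
 [ 3.37077248e-01 -9.41474922e-01  1.97474518e-03]
 [ 3.59714717e-04 -1.96870839e-03 -9.99997997e-01]]
```

```bash
cat >> h.py <<'E'
def orient(az,tilt,sgn):
    "az: bowl-outward direction (deg); tool leans tilt deg; sgn: tool y = sgn*outward"
    a,t=np.radians([az,tilt]);u=np.array([np.cos(a),np.sin(a),0]);Z=np.array([0,0,1.])
    z=-np.cos(t)*Z-np.sin(t)*u;y=sgn*(np.cos(t)*u-np.sin(t)*Z)
    return Ro.from_matrix(np.c_[np.cross(y,z),y,z])
def plan(wps,hand,start=None):
    "wps: (pos, Rotation, rows or None for quickest)"
    o=robot.get_obs();p,r=start or (np.array(o['position']),Ro.from_quat(o['tool_rot']))
    for P,Q,n in wps:
        P=np.array(P);w=(r.inv()*Q).as_rotvec()
        n=n or int(np.ceil(max(np.linalg.norm(P-p)/.039,np.degrees(abs(w)).max()/3.99,1)))
        out=[];p0,r0=p,r
        for i in range(n):
            s=np.round(r.inv().apply(p0+(P-p0)*(i+1)/n-p)/.04,2)
            rr=np.round(np.degrees((r.inv()*(r0*Ro.from_rotvec(w*(i+1)/n))).as_rotvec())/4,2)
            out.append([*s,*rr,hand]);p=p+r.apply(s*.04);r=r*Ro.from_rotvec(np.radians(rr*4))
        print(n,'->',p.round(4))
        for k in out: print(','.join(f'{v+0:g}' for v in k)+',')
E
python3 - <<'E'
from h import *
r0=orient(-70.3,0,1)
A=lambda d,z,r=.388:[r*np.cos(np.radians(d)),r*np.sin(np.radians(d)),z]
plan([(A(-70,.42),r0,None)]+[(A(d,.42),r0,None) for d in(-48,-26,-4,16,34)],-1)
E
```

```text
8 -> [ 0.1328 -0.3648  0.4201]
0.01,-0.74,-0.58,0,0,0,-1,
0,-0.74,-0.59,-0.01,0,0,-1,
0.01,-0.74,-0.58,0,0,0,-1,
0,-0.74,-0.59,0,0,0,-1,
0.01,-0.74,-0.58,-0.01,0,0,-1,
0.01,-0.74,-0.59,0,0,0,-1,
0,-0.74,-0.58,0,0,0,-1,
0.01,-0.73,-0.59,-0.01,-0.01,0,-1,
4 -> [ 0.2597 -0.2883  0.4201]
0.91,-0.18,0,0,0,0,-1,
0.9,-0.18,0,0,0,0,-1,
0.91,-0.19,0,0,0,0,-1,
0.91,-0.18,0,0,0,0,-1,
4 -> [ 0.3487 -0.1702  0.42  ]
0.77,-0.51,0,0,0,0,-1,
0.78,-0.51,0,0,0,0,-1,
0.77,-0.5,0,0,0,0,-1,
0.77,-0.51,0,0,0,0,-1,
4 -> [ 0.387  -0.0269  0.42  ]
0.53,-0.76,0,0,0,0,-1,
0.53,-0.76,0,0,0,0,-1,
0.52,-0.76,0,0,0,0,-1,
0.53,-0.77,0,0,0,0,-1,
4 -> [0.373 0.107 0.42 ]
0.2,-0.82,0,0,0,0,-1,
0.2,-0.81,0,0,0,0,-1,
0.2,-0.82,0,0,0,0,-1,
0.2,-0.82,0,0,0,0,-1,
4 -> [0.3218 0.217  0.4199]
-0.07,-0.76,0,0,0,0,-1,
-0.07,-0.75,0,0,0,0,-1,
-0.07,-0.76,0,0,0,0,-1,
-0.07,-0.75,0,0,0,0,-1,
```

>>> jog_arm:
  motion: [0,-0.74,-0.58,0,0,0,-1,0,-0.74,-0.58,0,0,0,-1,0,-0.74,-0.58,0,0,0,-1,0,-0.74,-0.58,0,0,0,-1,0,-0.74,-0.58,0,0,0,-1,0,-0.74,-0.58,0,0,0,-1,0,-0.74,-0.58,0,0,0,-1,0,-0.74,-0.58,0,0,0,-1]

```text
time: 1.1
position: [0.1306, -0.3641, 0.4195]
tool_rot: [0.985, 0.171, 0.0, -0.0]
ft_force: [-0.3, -1.0, 0.2]
grip_width: 0.0871
grip_force: 0.0
```

>>> jog_arm:
  motion: [0.9,-0.18,0,0,0,0,-1,0.9,-0.18,0,0,0,0,-1,0.9,-0.18,0,0,0,0,-1,0.9,-0.18,0,0,0,0,-1,0.77,-0.51,0,0,0,0,-1,0.77,-0.51,0,0,0,0,-1,0.77,-0.51,0,0,0,0,-1,0.77,-0.51,0,0,0,0,-1,0.53,-0.76,0,0,0,0,-1,0.53,-0.76,0,0,0,0,-1,0.53,-0.76,0,0,0,0,-1,0.53,-0.76,0,0,0,0,-1]

```text
time: 2.6
position: [0.3839, -0.0271, 0.4189]
tool_rot: [0.985, 0.171, -0.0, -0.0]
ft_force: [0.5, 0.0, 0.1]
grip_width: 0.0873
grip_force: 0.0
```

Run:
```python
from h import *
q=orient(180,0,-1)
plan([([.375,.11,.42],orient(-45,0,1),None),([.37,.24,.30],q,None),([.352,.258,.135],orient(180,17,-1),None)],-1)
```

```text
7 -> [0.3751 0.1101 0.4201]
0.13,-0.47,0,0,0,-0.9,-1,
0.17,-0.46,-0.01,0,0,-0.91,-1,
0.19,-0.45,0,0,0,-0.9,-1,
0.22,-0.44,-0.01,0,0,-0.91,-1,
0.25,-0.42,0,0,0,-0.9,-1,
0.28,-0.41,0,-0.01,0,-0.9,-1,
0.3,-0.39,-0.01,0,0,-0.91,-1,
12 -> [0.37   0.2402 0.3   ]
0.18,-0.2,0.25,0,0,-0.94,-1,
0.2,-0.18,0.25,0,0,-0.93,-1,
0.21,-0.18,0.25,0,0,-0.94,-1,
0.22,-0.16,0.25,0,0,-0.94,-1,
0.23,-0.14,0.25,0,0,-0.94,-1,
0.24,-0.13,0.25,0,0,-0.93,-1,
0.24,-0.11,0.25,0,0,-0.94,-1,
0.26,-0.1,0.25,0,0,-0.94,-1,
0.25,-0.08,0.25,0,0,-0.93,-1,
0.27,-0.06,0.25,0,0,-0.94,-1,
0.27,-0.05,0.25,0,0.01,-0.94,-1,
0.27,-0.03,0.25,0,0,-0.94,-1,
5 -> [0.3521 0.2578 0.135 ]
0.09,-0.09,0.83,-0.85,0,0,-1,
0.09,-0.14,0.81,-0.85,0,0,-1,
0.09,-0.19,0.81,-0.85,0,0,-1,
0.09,-0.23,0.8,-0.85,0,0,-1,
0.08,-0.28,0.78,-0.85,-0.01,0,-1,
```

>>> jog_arm:
  motion: [0.13,-0.47,0,0,0,-0.9,-1,0.17,-0.46,0,0,0,-0.9,-1,0.19,-0.45,0,0,0,-0.9,-1,0.22,-0.44,0,0,0,-0.9,-1,0.25,-0.42,0,0,0,-0.9,-1,0.28,-0.41,0,0,0,-0.9,-1,0.3,-0.39,0,0,0,-0.9,-1]

```text
time: 3.48
position: [0.3748, 0.1094, 0.4188]
tool_rot: [0.924, 0.383, -0.0, -0.0]
ft_force: [0.5, -0.2, 0.3]
grip_width: 0.0873
grip_force: 0.0
```

>>> jog_arm:
  motion: [0.18,-0.2,0.25,0,0,-0.94,-1,0.2,-0.18,0.25,0,0,-0.94,-1,0.21,-0.18,0.25,0,0,-0.94,-1,0.22,-0.16,0.25,0,0,-0.94,-1,0.23,-0.14,0.25,0,0,-0.94,-1,0.24,-0.13,0.25,0,0,-0.94,-1,0.24,-0.11,0.25,0,0,-0.94,-1,0.26,-0.1,0.25,0,0,-0.94,-1,0.25,-0.08,0.25,0,0,-0.94,-1,0.27,-0.06,0.25,0,0,-0.94,-1,0.27,-0.05,0.25,0,0,-0.94,-1,0.27,-0.03,0.25,0,0,-0.94,-1]

```text
time: 4.97
position: [0.3702, 0.2395, 0.2983]
tool_rot: [0.706, 0.709, -0.0, -0.0]
ft_force: [-0.3, -0.3, -0.1]
grip_width: 0.087
grip_force: 0.0
```

Run:
```python
from h import *
o=robot.get_obs();im=robot.camera('wrist');cv2.imwrite('pics/w1.png',im)
print(o['position'],o['q'],Ro.from_quat(o['tool_rot']).as_matrix().round(3))
print(proj('wrist',np.array([.427,.258,.06]),o),rimfit('wrist',im,*B,.060,o,(350,300)))
```

```text
[0.3702367  0.2395468  0.29830351] [ 3.19850676e-01  1.90737496e-01  1.78367641e+00 -5.18843869e-05
  1.16754929e+00  3.15472802e-01] [[-0.004  1.    -0.   ]
 [ 1.     0.004 -0.   ]
 [-0.    -0.    -1.   ]]
[383.62829673 187.9115819 ] ((0.42518940567970276, 0.2610214352607727), 0.04657459259033203)
```

View pics/w1.png

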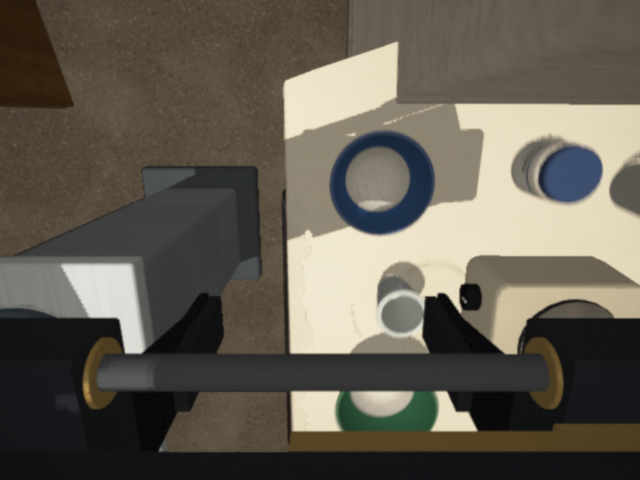

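The wrist view shows the blue rim spanning cols 330–435 and rows 130–235, centre (382.5,182.5). The beaker rim is at (401,312).

Run:
```python
from h import *
o=robot.get_obs()
for u in((382.5,182.5),(330.5,182.5),(434.5,182.5),(382.5,130.5),(382.5,234.5)):print(toz('wrist',u,.06,o))
print('bk',toz('wrist',(401,312),.072,o), toz('top',(266,253.5),.06))
c=np.array([.4255,.2605])
q=orient(180,17,-1)
for h in(.125,.062):
  s=(h-.06)*np.tan(np.radians(17)); print(c-[.0475+s,0],h)
plan([([.3545,.2605,.135],q,7),([.3785,.2605,.0615],q,4)],-1)
```

```text
[0.42409831 0.2641014  0.06      ]
[0.37524352 0.26379544 0.06      ]
[0.47292156 0.26440715 0.06      ]
[0.4217853  0.31115231 0.06      ]
[0.42659173 0.21338032 0.06      ]
bk [0.44734266 0.13606456 0.072     ] [0.42660407 0.25564437 0.06      ]
[0.35812751 0.2605    ] 0.125
[0.37738854 0.2605    ] 0.062
7 -> [0.3546 0.2605 0.1351]
0.07,-0.05,0.58,-0.61,0,0.01,-1,
0.08,-0.08,0.58,-0.62,0,0.01,-1,
0.07,-0.1,0.57,-0.61,-0.01,0.02,-1,
0.07,-0.12,0.57,-0.61,0,0.01,-1,
0.07,-0.15,0.56,-0.61,0,0.01,-1,
0.08,-0.18,0.55,-0.62,0,0.01,-1,
0.07,-0.19,0.55,-0.61,-0.01,0.02,-1,
4 -> [0.3783 0.2605 0.0616]
0,0.01,0.48,0,0,0,-1,
0,0.01,0.49,0,0,0,-1,
0,0,0.48,0,0,0,-1,
0,0.01,0.48,0,0,0,-1,
```

>>> jog_arm:
  motion: [0.08,-0.05,0.58,-0.61,0,0.01,-1,0.08,-0.08,0.58,-0.61,0,0.01,-1,0.08,-0.1,0.57,-0.61,0,0.01,-1,0.08,-0.13,0.57,-0.61,0,0.01,-1,0.08,-0.16,0.56,-0.61,0,0.01,-1,0.08,-0.18,0.55,-0.61,0,0.01,-1,0.08,-0.2,0.55,-0.61,0,0.01,-1]

```text
time: 5.9
position: [0.355, 0.2619, 0.1363]
tool_rot: [0.701, 0.698, 0.106, 0.105]
ft_force: [0.9, -1.5, -0.1]
grip_width: 0.0871
grip_force: 0.0
```

Run:
```python
from h import *
o=robot.get_obs();im=robot.camera('wrist');cv2.imwrite('pics/w2.png',im)
print(o['position'],o['q'],Ro.from_quat(o['tool_rot']).as_matrix().round(3))
print(rimfit('wrist',im,*B,.060,o,(400,200)))
```

```text
[0.355011   0.26190152 0.13630348] [ 0.47268985  0.42733234  2.14738403 -0.43157254  0.32600147  0.86991535] [[ 0.004  0.955  0.295]
 [ 1.    -0.004  0.001]
 [ 0.002  0.295 -0.955]]
((0.4243389070034027, 0.26139959692955017), 0.04635024443268776)
```

View pics/w2.png

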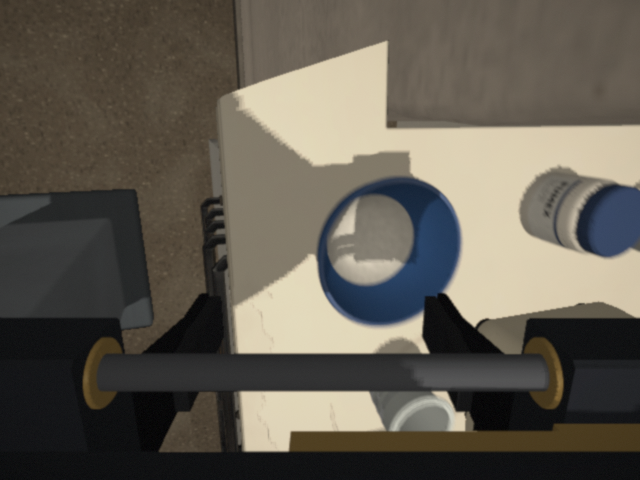

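The view shows the blue rim at cols 318–462, rows 177–325, with the near edge at about (319,255). The jaws will straddle it.

Run:
```python
from h import *
o=robot.get_obs()
for u in((318.5,250),(462,243),(400,177),(383,325)):print(toz('wrist',u,.06,o))
q=orient(180,17,-1)
plan([([.3765,.2625,.0615],q,5)],-1)
```

```text
[0.37092528 0.26946958 0.06      ]
[0.46757019 0.26484162 0.06      ]
[0.42067275 0.30938702 0.06      ]
[0.41412037 0.21417068 0.06      ]
5 -> [0.3766 0.2623 0.0617]
0.01,0.01,0.38,-0.01,0.01,-0.01,-1,
0.01,0.02,0.38,-0.01,0,-0.01,-1,
0.01,0.01,0.38,-0.01,0.01,-0.01,-1,
0.01,0.01,0.38,-0.01,0.01,0,-1,
0,0.02,0.38,0,0,-0.01,-1,
```

>>> jog_arm:
  motion: [0,-0.015,0.39,0,0,0,-1,0,-0.015,0.39,0,0,0,-1,0,-0.015,0.39,0,0,0,-1,0,-0.015,0.39,0,0,0,-1,0,-0.015,0.39,0,0,0,-1,0,0,0,0,0,0,-1]

```text
time: 6.7
position: [0.3756, 0.2612, 0.0609]
tool_rot: [0.701, 0.698, 0.104, 0.105]
ft_force: [0.6, 0.2, 0.4]
grip_width: 0.0872
grip_force: 0.0
```

>>> jog_arm:
  motion: [0,0,0,0,0,0,1,0,0,0,0,0,0,1,0,0,0,0,0,0,1,0,0,0,0,0,0,1,0,0,0,0,0,0,1,0,0,0,0,0,0,1,0,0,0,0,0,0,1,0,0,0,0,0,0,1]
  grip_force: 25

```text
time: 7.7
position: [0.3748, 0.2614, 0.0613]
tool_rot: [0.701, 0.698, 0.105, 0.105]
ft_force: [-0.9, -0.4, -0.0]
grip_width: 0.0146
grip_force: 0.0
```

>>> jog_arm:
  motion: [0,0,0,0,0,0,1,0,0,0,0,0,0,1,0,0,0,0,0,0,1,0,0,0,0,0,0,1]

```text
time: 8.2
position: [0.3749, 0.2614, 0.0614]
tool_rot: [0.701, 0.698, 0.105, 0.105]
ft_force: [0.6, -0.2, -0.8]
grip_width: 0.0049
grip_force: 24.0
```

Run:
```python
from h import *
o=robot.get_obs();R=Ro.from_quat(o['tool_rot']);p=np.array(o['position'])
W=lambda a:Ro.from_euler('z',a,degrees=True)*R
g=np.array([.437,.012]);a=np.radians(120);t=g+.048*np.array([np.cos(a),np.sin(a)])
print(t)
plan([(p+[0,0,.15],R,8),([*(t+[0,.11]),.21],W(-60),None)],1)
hov=(np.array([*(t+[0,.11]),.21]),W(-60))
print([proj('wrist',np.array(x),dict(position=hov[0],tool_rot=hov[1].as_quat())).round() for x in([.437,.012,.066],[.437,.122,.21],[.437+.05,.122,.21],[.437,.07,.21])])
```

```text
[0.413      0.05356922]
8 -> [0.3749 0.2613 0.2112]
0,0.14,-0.45,0,0,0,1,
0,0.14,-0.45,0,0,0,1,
0,0.13,-0.44,0,0,0,1,
0,0.14,-0.45,0,0,0,1,
0,0.14,-0.45,0,0,0,1,
0,0.14,-0.45,0,0,0,1,
0,0.13,-0.45,0,0,0,1,
0,0.14,-0.44,0,0,0,1,
15 -> [0.4131 0.1637 0.2099]
-0.16,0.06,0.02,0,-0.29,0.96,1,
-0.16,0.07,0.02,0,-0.3,0.95,1,
-0.15,0.08,0.03,0,-0.29,0.96,1,
-0.15,0.1,0.03,0,-0.29,0.95,1,
-0.14,0.1,0.03,0,-0.3,0.96,1,
-0.13,0.11,0.04,0,-0.29,0.96,1,
-0.12,0.12,0.04,-0.01,-0.3,0.95,1,
-0.11,0.12,0.04,0,-0.29,0.96,1,
-0.11,0.14,0.04,0,-0.29,0.95,1,
-0.09,0.14,0.05,0,-0.3,0.96,1,
-0.08,0.14,0.05,0,-0.29,0.95,1,
-0.08,0.15,0.04,0,-0.3,0.96,1,
-0.06,0.16,0.05,0,-0.29,0.96,1,
-0.05,0.16,0.06,0,-0.29,0.95,1,
-0.03,0.16,0.05,0,-0.3,0.96,1,
[array([433., 283.]), array([428., 311.]), array([487., 212.]), array([505., 347.])]
```

>>> jog_arm:
  motion: [0,0.07,-0.22,0,0,0,1,0,0.14,-0.45,0,0,0,1,0,0.14,-0.45,0,0,0,1,0,0.14,-0.45,0,0,0,1,0,0.14,-0.45,0,0,0,1,0,0.14,-0.45,0,0,0,1,0,0.14,-0.45,0,0,0,1,0,0.14,-0.45,0,0,0,1,0,0.07,-0.22,0,0,0,1]

```text
time: 9.32
position: [0.3752, 0.2612, 0.2124]
tool_rot: [0.701, 0.698, 0.105, 0.105]
ft_force: [0.1, 0.1, -1.3]
grip_width: 0.0049
grip_force: 24.1
```

Run:
```python
from h import *
o=robot.get_obs();im=robot.camera('wrist');im2=robot.camera('scene')
print(o['position'],o['q'],o['grip_width'])
cv2.imwrite('pics/w3.png',np.hstack([cv2.resize(im,(400,300)),cv2.resize(im2,(400,300))]))
```

```text
[0.37520149 0.26119705 0.21241586] [ 0.44664647  0.27222682  2.03064951 -0.23416838  0.58084264  0.63077008] 0.004878259672438875
```

View pics/w3.png

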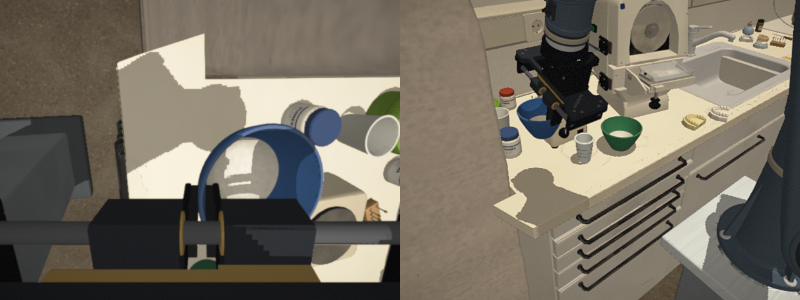

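The bowl is held clear of the surface and looks upright, with the rim between the jaws. Next is the transit.

>>> jog_arm:
  motion: [-0.16,0.06,0.02,0,-0.29,0.96,1,-0.16,0.07,0.02,0,-0.3,0.95,1,-0.15,0.08,0.03,0,-0.29,0.96,1,-0.15,0.1,0.03,0,-0.29,0.95,1,-0.14,0.1,0.03,0,-0.3,0.96,1,-0.13,0.11,0.04,0,-0.29,0.96,1,-0.12,0.12,0.04,0,-0.3,0.95,1,-0.11,0.12,0.04,0,-0.29,0.96,1]

```text
time: 10.42
position: [0.3952, 0.2088, 0.21]
tool_rot: [0.867, 0.476, 0.071, 0.13]
ft_force: [-0.4, 0.2, -0.9]
grip_width: 0.0047
grip_force: 24.1
```

>>> jog_arm:
  motion: [-0.11,0.14,0.04,0,-0.29,0.95,1,-0.09,0.14,0.05,0,-0.3,0.96,1,-0.08,0.14,0.05,0,-0.29,0.95,1,-0.08,0.15,0.04,0,-0.3,0.96,1,-0.06,0.16,0.05,0,-0.29,0.96,1,-0.05,0.16,0.06,0,-0.29,0.95,1,-0.03,0.16,0.05,0,-0.3,0.96,1]

```text
time: 11.3
position: [0.413, 0.1633, 0.2093]
tool_rot: [0.956, 0.253, 0.037, 0.143]
ft_force: [-0.5, 0.2, -0.2]
grip_width: 0.0046
grip_force: 24.1
```

Run:
```python
from h import *
o=robot.get_obs();im=robot.camera('wrist');im2=robot.camera('top')
print(o['position'],o['q'],o['grip_width'],Ro.from_quat(o['tool_rot']).as_matrix().round(3))
cv2.imwrite('pics/w4.png',im);cv2.imwrite('pics/t4.png',im2)
cv2.imwrite('pics/w4b.png',np.vstack([cv2.resize(im,(400,300)),cv2.resize(im2,(400,300))]))
```

```text
[0.41304111 0.16332193 0.2092648 ] [ 0.31688607  0.34217258  1.9183085  -0.3880904   0.86096685  1.62270691] 0.004639647453482524 [[ 0.87   0.473  0.143]
 [ 0.494 -0.831 -0.255]
 [-0.002  0.292 -0.956]]
```

View pics/w4b.png

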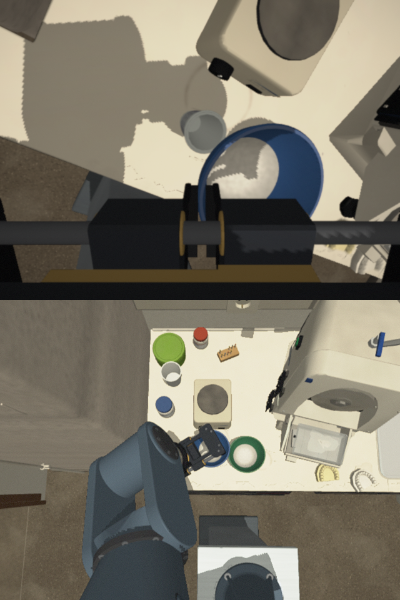

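Run:
```python
from h import *
from scipy.optimize import minimize
t=np.linspace(0,2*np.pi,40)
def fit(n,im,col,near,x0,dims,o=None):
    m=cv2.inRange(cv2.cvtColor(im,cv2.COLOR_BGR2HSV),*col)
    cs=[k for k in cv2.findContours(m,cv2.RETR_EXTERNAL,cv2.CHAIN_APPROX_NONE)[0] if len(k)>60]
    h=cv2.convexHull(min(cs,key=lambda k:np.hypot(*(k.reshape(-1,2).mean(0)-near))))
    M=cv2.fillPoly(np.zeros((1920,2560),np.uint8),[h*4+2],1)
    def f(x):
        P=[proj(n,np.array([x[0]+r*np.cos(a),x[1]+r*np.sin(a),z]),o) for r,z in dims for a in t]
        N=cv2.fillPoly(np.zeros_like(M),[cv2.convexHull((np.array(P)*4+2).astype(np.int32))],1)
        return -(N&M).sum()/(N|M).sum()
    r=minimize(f,x0,method='Nelder-Mead',options=dict(initial_simplex=[x0,[x0[0]+.01,x0[1]],[x0[0],x0[1]+.01]],xatol=2e-4,maxiter=60));return r.x.round(4),r.fun
DB=((.05,.06),(.026,0));DG=((.058,.066),(.031,0))
s=cv2.imread('pics/scene0.png');T=cv2.imread('pics/top0.png')
print('blue',fit('scene',s,B,(235,275),(.423,.262),DB),fit('top',T,B,(266,254),(.423,.262),DB),fit('wrist',cv2.imread('pics/w2.png'),B,(390,250),(.423,.262),DB,dict(position=np.array([.355011,.2619,.1363]),tool_rot=Ro.from_matrix([[.004,.955,.295],[1,-.004,.001],[.002,.295,-.955]]).as_quat())))
print('green',fit('scene',s,G,(354,212),(.437,.012),DG),fit('top',T,G,(394,246),(.437,.012),DG))
o=robot.get_obs();print('bk',toz('wrist',(328,190),.072,o))
```

```text
<stdin>:12: RuntimeWarning: overflow encountered in scalar negative
Traceback (most recent call last):
  File "h.py", line 13, in proj
    c,R,t=cam(n,o);p=R@X+t;return np.array([c['fx']*p[0]/p[2]+c['cx'],c['fy']*p[1]/p[2]+c['cy']])
          ~~~^^^^^
  File "h.py", line 5, in cam
    c=robot.calibration(n)
ValueError: time passes only in moves, steps and waits
```

```bash
sed -i 's/    c=robot.calibration(n)/    c=CAL.setdefault(n,None) or CAL.update({n:robot.calibration(n)}) or CAL[n]/; s/^def cam/CAL={}\ndef cam/' h.py
cat > fit.py <<'E'
from h import *
from scipy.optimize import minimize
t=np.linspace(0,2*np.pi,40)
def fit(n,im,col,near,x0,dims,o=None):
    m=cv2.inRange(cv2.cvtColor(im,cv2.COLOR_BGR2HSV),*col)
    cs=[k for k in cv2.findContours(m,cv2.RETR_EXTERNAL,cv2.CHAIN_APPROX_NONE)[0] if len(k)>60]
    h=cv2.convexHull(min(cs,key=lambda k:np.hypot(*(k.reshape(-1,2).mean(0)-near))))
    M=cv2.fillPoly(np.zeros((1920,2560),np.uint8),[h*4+2],1)
    def f(x):
        P=[proj(n,np.array([x[0]+r*np.cos(a),x[1]+r*np.sin(a),z]),o) for r,z in dims for a in t]
        N=cv2.fillPoly(np.zeros_like(M),[cv2.convexHull((np.array(P)*4+2).astype(np.int32))],1)
        return -float((N&M).sum())/float((N|M).sum())
    r=minimize(f,x0,method='Nelder-Mead',options=dict(initial_simplex=[x0,[x0[0]+.01,x0[1]],[x0[0],x0[1]+.01]],xatol=2e-4,maxiter=60));return r.x.round(4),r.fun
DB=((.05,.06),(.026,0));DG=((.058,.066),(.031,0))
E
python3 - <<'E'
from fit import *
s=cv2.imread('pics/scene0.png');T=cv2.imread('pics/top0.png')
print('blue',fit('scene',s,B,(235,275),(.423,.262),DB),fit('top',T,B,(266,254),(.423,.262),DB))
print('green',fit('scene',s,G,(354,212),(.437,.012),DG),fit('top',T,G,(394,246),(.437,.012),DG))
o=robot.get_obs();print('bk',toz('wrist',(328,190),.072,o))
E
```

```text
blue (array([0.4369, 0.2544]), np.float64(-0.5786710418375718)) (array([0.4308, 0.2576]), np.float64(-0.8210568088158979))
green (array([0.4406, 0.009 ]), np.float64(-0.8933640451903039)) (array([0.4456, 0.0079]), np.float64(-0.843154689132416))
bk [0.46375719 0.13886076 0.072     ]
```

Run:
```python
from h import *
s=cv2.imread('pics/scene0.png');T=cv2.imread('pics/top0.png')
t=np.linspace(0,2*np.pi,60)
def draw(n,im,x,y,r,z,c0,w,col=(0,0,255)):
    k=4;cr=cv2.resize(im[c0[1]:c0[1]+w,c0[0]:c0[0]+w],None,fx=k,fy=k,interpolation=cv2.INTER_CUBIC)
    P=np.array([(proj(n,np.array([x+r*np.cos(a),y+r*np.sin(a),z]))-c0+.5)*k for a in t]).astype(np.int32)
    cv2.polylines(cr,[P],True,col,1);return cv2.resize(cr,(400,300*1)) if 0 else cr
a=draw('top',T,.440,.009,.058,.066,(350,205),75);b=draw('scene',s,.440,.009,.058,.066,(318,175),75)
c=draw('top',T,.4235,.2615,.05,.06,(228,217),75);d=draw('scene',s,.4235,.2615,.05,.06,(198,240),75)
cv2.imwrite('pics/crop.png',np.vstack([np.hstack([a,b]),np.hstack([c,d])]))
```

```text
(no output)
```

View pics/crop.png

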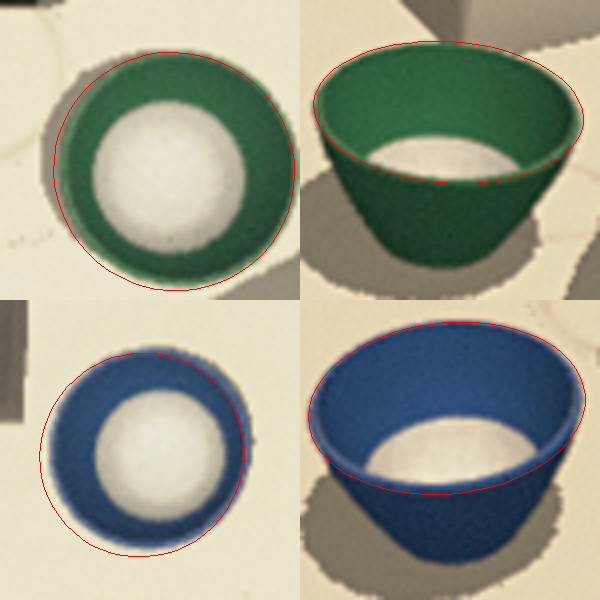

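The scene view fits green at (.440,.009) and blue at (.4235,.2615) well. The top view is about 1–2 px off. I'll hover over the green bowl next.

Run:
```python
from h import *
o=robot.get_obs();R=Ro.from_quat(o['tool_rot'])
plan([([.4165,.0508,.15],R,6),([.4165,.0508,.083],R,5)],1)
```

```text
6 -> [0.4166 0.051  0.1499]
-0.22,0.32,0.36,0,0,0,1,
-0.22,0.32,0.36,0,0,0,1,
-0.23,0.33,0.35,0,0,0,1,
-0.22,0.32,0.36,0,0,0,1,
-0.22,0.32,0.36,0,0,0,1,
-0.22,0.32,0.36,0,0,0,1,
5 -> [0.4165 0.0509 0.0829]
0,-0.1,0.32,0,0,0,1,
0,-0.09,0.32,0,0,0,1,
0,-0.1,0.32,0,0,0,1,
0,-0.1,0.32,0,0,0,1,
0,-0.1,0.32,0,0,0,1,
```

>>> jog_arm:
  motion: [-0.22,0.32,0.36,0,0,0,1,-0.22,0.32,0.36,0,0,0,1,-0.22,0.32,0.36,0,0,0,1,-0.22,0.32,0.36,0,0,0,1,-0.22,0.32,0.36,0,0,0,1,-0.22,0.32,0.36,0,0,0,1,0,0,0,0,0,0,1]

```text
time: 12.28
position: [0.4157, 0.0511, 0.1493]
tool_rot: [0.956, 0.253, 0.036, 0.143]
ft_force: [-0.6, -0.1, -1.0]
grip_width: 0.0047
grip_force: 24.1
```

Run:
```python
from h import *
o=robot.get_obs();im=robot.camera('scene')
print(o['position'],o['q'],o['grip_width'])
cv2.imwrite('pics/s5.png',cv2.resize(im[90:290,230:480],None,fx=3,fy=3,interpolation=cv2.INTER_CUBIC))
```

```text
[0.41571291 0.05111661 0.14932086] [ 0.04009587  0.41193185  2.08760108 -0.50793109  0.56423453  1.51432205] 0.0046797959912974925
```

View pics/s5.png

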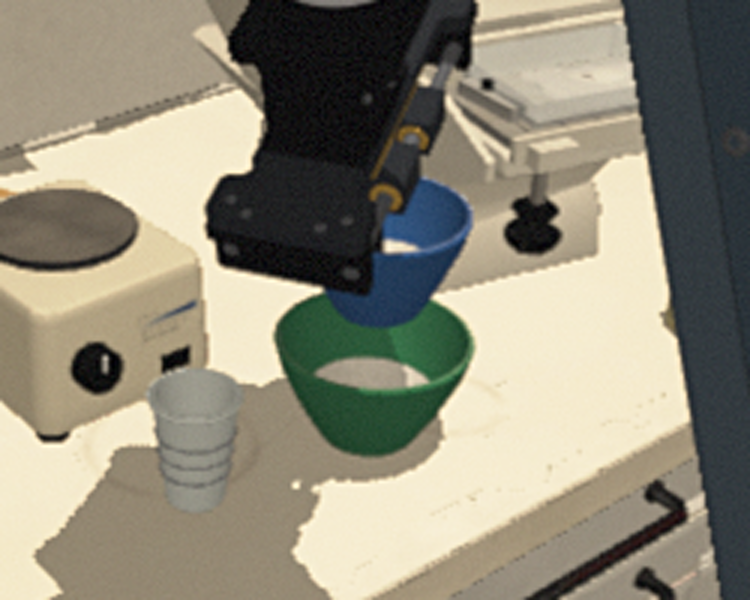

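The blue bowl looks upright over the green one, with its foot centred near crop col 381 and the green foot near col 372. I'll check that against the projection.

Run:
```python
from h import *
k=lambda X:((proj('scene',np.array(X))-[230,90])*3).round()
g=.440,.0095
print(k([*g,0]),k([*g,.066]),k([*g,.088]),k([*g,.148]))
t=np.linspace(0,6.28,30)
for r,z in((.026,.088),(.05,.148),(.031,0),(.058,.066)):
  P=np.array([k([g[0]+r*np.cos(a),g[1]+r*np.sin(a),z]) for a in t]);print(r,z,P.min(0),P.max(0))
o=robot.get_obs();R=Ro.from_quat(o['tool_rot']);plan([([.4165,.0508,.083],R,5)],1)
```

```text
[366. 429.] [373. 335.] [375. 302.] [382. 207.]
0.026 0.088 [330. 279.] [421. 326.]
0.05 0.148 [290. 167.] [475. 251.]
0.031 0 [315. 400.] [418. 460.]
0.058 0.066 [272. 285.] [474. 391.]
5 -> [0.4165 0.051  0.0831]
0,-0.09,0.32,0,0,0,1,
0,-0.1,0.32,0,0,0,1,
0,-0.09,0.32,0,0,0,1,
0,-0.09,0.32,0,0,0,1,
0,-0.1,0.32,0,0,0,1,
```

>>> jog_arm:
  motion: [0,-0.095,0.32,0,0,0,1,0,-0.095,0.32,0,0,0,1,0,-0.095,0.32,0,0,0,1,0,-0.095,0.32,0,0,0,1,0,-0.095,0.32,0,0,0,1,0,0,0,0,0,0,1]

```text
time: 13.08
position: [0.417, 0.052, 0.0831]
tool_rot: [0.956, 0.255, 0.038, 0.143]
ft_force: [0.3, -0.1, -1.4]
grip_width: 0.0049
grip_force: 24.1
```

>>> jog_arm:
  motion: [0,0,0,0,0,0,0.5,0,0,0,0,0,0,0.5,0,0,0,0,0,0,0.5,0,0,0,0,0,0,0.5]

```text
time: 13.58
position: [0.4173, 0.0512, 0.0839]
tool_rot: [0.956, 0.254, 0.038, 0.143]
ft_force: [0.1, 0.2, 0.4]
grip_width: 0.0211
grip_force: 0.0
```

>>> jog_arm:
  motion: [0,0,-0.3,0,0,0,0.5,0,0,-0.6,0,0,0,0.2,0,0,-0.8,0,0,0,-0.3,0,0,-0.8,0,0,0,-0.3,0,0,0,0,0,0,-0.3]

```text
time: 14.2
position: [0.4036, 0.0772, 0.181]
tool_rot: [0.956, 0.254, 0.041, 0.144]
ft_force: [-0.6, -0.1, 0.1]
grip_width: 0.0522
grip_force: 0.0
```

Run:
```python
from h import *
o=robot.get_obs();im=robot.camera('scene');w=robot.camera('wrist')
print(o['position'],o['q'],o['grip_width'])
cv2.imwrite('pics/s6.png',np.hstack([cv2.resize(im[130:280,240:440],(400,300),interpolation=cv2.INTER_CUBIC),cv2.resize(w,(400,300))]));cv2.imwrite('pics/w6.png',w)
```

```text
[0.40356904 0.07722636 0.18104403] [ 0.11155663  0.33773629  2.06603617 -0.45269046  0.6621203   1.51230776] 0.052219102304112315
```

View pics/s6.png

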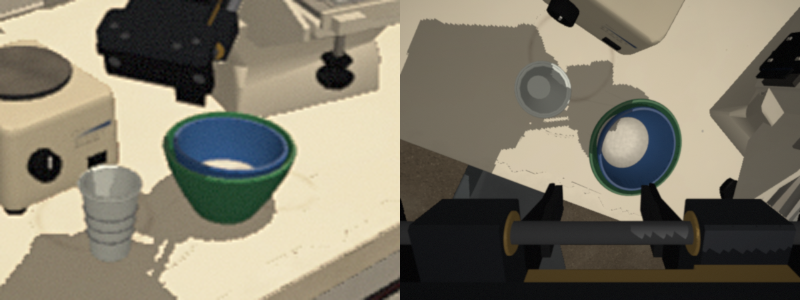

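The small bowl is seated with its rim level inside the green one. The beaker rim is at about wrist px (232,141) and scene px (295,220).

Run:
```python
from h import *
o=robot.get_obs();w=cv2.imread('pics/w6.png')
print('bk',toz('wrist',(232,141),.072,o),toz('scene',(295,220.5),.072),toz('top',(330.5,240),.072))
print('green wrist',toz('wrist',(377,236),.066,o),rimfit('wrist',w,*G,.066,o,(377,236)))
# beaker edges: scene horizontally
for u in((279.5,222),(310.5,222)): print(toz('scene',u,.072))
s=robot.camera('scene');g=cv2.cvtColor(s,cv2.COLOR_BGR2GRAY)
print(g[222,270:320])
```

```text
bk [0.45073641 0.12991907 0.072     ] [0.44910782 0.13112364 0.072     ] [0.45230041 0.12988512 0.072     ]
green wrist [0.4406402  0.01217456 0.066     ] ((0.43927210569381714, 0.007744563277810812), 0.054368820041418076)
[0.46078941 0.15336974 0.072     ]
[0.43054218 0.11407235 0.072     ]
[141 140 139 140 138 135 136 137 141 142 126 121 110 118 122 127 129 147
 169 169 169 167 170 168 170 166 160 141 143 140 142 138 136 131 131 127
 119 119 124 121 135 192 230 228 225 232 227 190 135 124]
```

Run:
```python
from h import *
q=orient(-20,0,1)
plan([([.450,.1315,.18],q,None),([.45,.1315,.071],q,5)],-.5)
```

```text
11 -> [0.4502 0.1316 0.1799]
0.16,-0.05,-0.02,0.37,0.14,-0.91,-0.5,
0.16,-0.04,-0.02,0.37,0.13,-0.91,-0.5,
0.16,-0.04,-0.01,0.37,0.14,-0.91,-0.5,
0.16,-0.02,-0.01,0.37,0.14,-0.9,-0.5,
0.17,-0.01,-0.01,0.37,0.14,-0.91,-0.5,
0.16,0,-0.01,0.37,0.13,-0.91,-0.5,
0.17,0.01,-0.01,0.37,0.14,-0.91,-0.5,
0.16,0.02,0,0.37,0.14,-0.91,-0.5,
0.17,0.03,0,0.37,0.14,-0.91,-0.5,
0.16,0.04,-0.01,0.37,0.13,-0.9,-0.5,
0.16,0.05,0,0.37,0.14,-0.91,-0.5,
5 -> [0.4502 0.1316 0.0711]
0,0,0.54,0,0,0,-0.5,
0,0,0.55,0,0,0,-0.5,
0,0,0.54,0,0,0,-0.5,
0,0,0.55,0,0,0,-0.5,
0,0,0.54,0,0,0,-0.5,
```

>>> jog_arm:
  motion: [0.16,-0.05,-0.02,0.37,0.14,-0.91,-0.5,0.16,-0.04,-0.02,0.37,0.14,-0.91,-0.5,0.16,-0.04,-0.01,0.37,0.14,-0.91,-0.5,0.16,-0.02,-0.01,0.37,0.14,-0.91,-0.5,0.17,-0.01,-0.01,0.37,0.14,-0.91,-0.5,0.16,0,-0.01,0.37,0.13,-0.91,-0.5,0.17,0.01,-0.01,0.37,0.13,-0.91,-0.5,0.16,0.02,0,0.37,0.14,-0.91,-0.5,0.17,0.03,0,0.37,0.14,-0.91,-0.5,0.16,0.04,0,0.37,0.13,-0.91,-0.5,0.16,0.05,0,0.37,0.14,-0.91,-0.5,0,0,0,0,0,0,-0.5]

```text
time: 15.85
position: [0.4508, 0.1312, 0.1788]
tool_rot: [0.819, 0.573, -0.001, 0.0]
ft_force: [-0.1, -0.5, 0.5]
grip_width: 0.0656
grip_force: 0.0
```

Run:
```python
from h import *
o=robot.get_obs();w=robot.camera('wrist');cv2.imwrite('pics/w7.png',w)
print(o['position'],o['grip_width'],Ro.from_quat(o['tool_rot']).as_matrix().round(3))
t=np.linspace(0,6.28,40);k=w.copy()
for (x,y,r,z) in((.45,.1315,.0245,.072),(.44,.01,.058,.066)):
  cv2.polylines(k,[np.array([proj('wrist',np.array([x+r*np.cos(a),y+r*np.sin(a),z]),o) for a in t]).astype(np.int32)],True,(0,0,255),1)
q=proj('wrist',np.array(o['position'])*[1,1,0]+[0,0,.072],o);cv2.circle(k,tuple(q.astype(int)),3,(255,0,255),-1)
cv2.imwrite('pics/w7b.png',cv2.resize(k,(800,600)))
```

```text
[0.4507804  0.1312412  0.17879742] 0.06558650042618956 [[ 0.342  0.94  -0.001]
 [ 0.94  -0.342 -0.001]
 [-0.001 -0.    -1.   ]]
```

View pics/w7b.png

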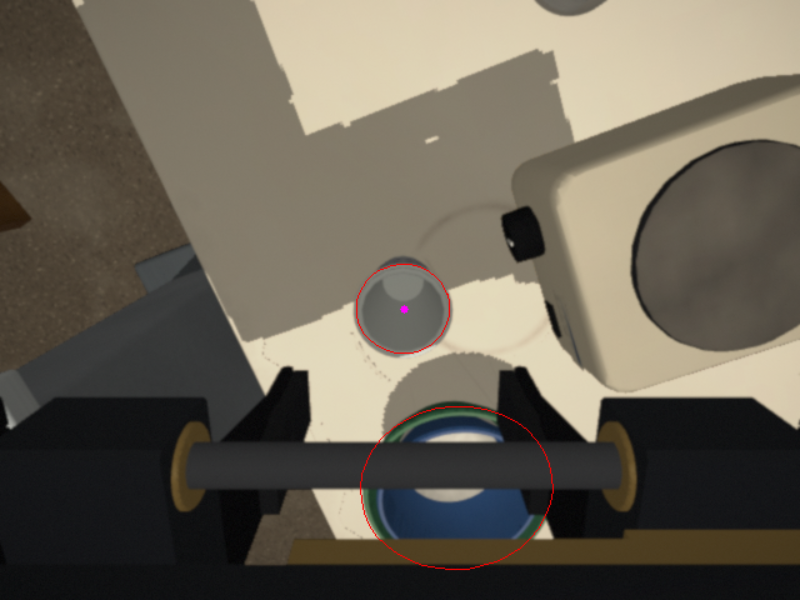

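The beaker rim overlay matches and the TCP dot sits at its centre. The green overlay is within 3 mm. I'll descend and grip.

>>> jog_arm:
  motion: [0,0,0.54,0,0,0,-0.5,0,0,0.54,0,0,0,-0.5,0,0,0.54,0,0,0,-0.5,0,0,0.54,0,0,0,-0.5,0,0,0.54,0,0,0,-0.5,0,0,0,0,0,0,-0.5]

```text
time: 16.65
position: [0.4489, 0.1315, 0.0707]
tool_rot: [0.819, 0.574, -0.002, -0.001]
ft_force: [0.0, 0.3, 0.2]
grip_width: 0.0652
grip_force: 0.0
```

>>> jog_arm:
  motion: [0,0,0,0,0,0,1,0,0,0,0,0,0,1,0,0,0,0,0,0,1,0,0,0,0,0,0,1,0,0,0,0,0,0,1,0,0,0,0,0,0,1]
  grip_force: 12

```text
time: 17.4
position: [0.4511, 0.1319, 0.0728]
tool_rot: [0.819, 0.574, 0.001, 0.001]
ft_force: [-0.9, 0.6, 6.2]
grip_width: 0.0483
grip_force: 12.0
```

>>> jog_arm:
  motion: [0,0,-0.3,0,0,0,1,0,0,-0.55,0,0,0,1,0,0,-0.55,0,0,0,1,0,0,-0.55,0,0,0,1,0,0,-0.35,0,0,0,1,-0.49,0.13,0,0,0,0,1,-0.49,0.13,0,0,0,0,1,-0.49,0.13,0,0,0,0,1,-0.49,0.13,0,0,0,0,1,-0.49,0.13,0,0,0,0,1,-0.49,0.13,0,0,0,0,1,0,0,0,0,0,0,1]

```text
time: 18.9
position: [0.44, 0.0098, 0.1646]
tool_rot: [0.819, 0.573, 0.001, 0.001]
ft_force: [0.4, 0.4, -0.8]
grip_width: 0.0482
grip_force: 12.0
```

>>> jog_arm:
  motion: [0,0,0.4,0,0,0,1,0,0,0.4,0,0,0,1,0,0,0.4,0,0,0,1,0,0,0.4,0,0,0,1,0,0,0.3,0,0,0,1,0,0,0.05,0,0,0,1,0,0,0,0,0,0,1]

```text
time: 19.77
position: [0.4401, 0.0108, 0.0863]
tool_rot: [0.819, 0.574, 0.001, 0.0]
ft_force: [0.7, -0.4, -1.1]
grip_width: 0.0477
grip_force: 12.0
```

>>> jog_arm:
  motion: [0,0,0.03,0,0,0,1,0,0,0.03,0,0,0,1,0,0,0,0,0,0,1]

```text
time: 20.15
position: [0.4408, 0.0103, 0.0845]
tool_rot: [0.819, 0.574, 0.001, 0.001]
ft_force: [-0.3, -0.1, 4.7]
grip_width: 0.0479
grip_force: 12.0
```

Contact is felt at seating height, so I'll release and rise.

>>> jog_arm:
  motion: [0,0,0,0,0,0,-0.5,0,0,0,0,0,0,-0.5,0,0,0,0,0,0,-0.5,0,0,0,0,0,0,-0.5,0,0,-0.3,0,0,0,-0.5,0,0,-0.7,0,0,0,-0.5,0,0,-0.8,0,0,0,-0.5,0,0,-0.8,0,0,0,-0.5,0.5,0,-0.8,0,0,0,-0.5,0.8,0,-0.3,0,0,0,-0.5,0.8,0,0,0,0,0,-0.5,0,0,0,0,0,0,-0.5]

```text
time: 21.65
position: [0.4688, 0.091, 0.2328]
tool_rot: [0.818, 0.575, 0.001, 0.001]
ft_force: [0.3, 0.5, -0.8]
grip_width: 0.0652
grip_force: 0.0
```

Run:
```python
from h import *
o=robot.get_obs();s=robot.camera('scene');w=robot.camera('wrist');cv2.imwrite('pics/final_s.png',s);cv2.imwrite('pics/final_w.png',w)
print(o['position'],o['ft_force'],o['time'])
t=np.linspace(0,2*np.pi,73)
g=cv2.cvtColor(s,cv2.COLOR_BGR2GRAY);k=lambda X:proj('scene',np.array(X))
# white beaker silhouette above bowl: saturation-low region near predicted place
c=(.4405,.0105)
P=np.array([k([c[0]+.0255*np.cos(a),c[1]+.0255*np.sin(a),.0835]) for a in t]);print('pred rim',P.min(0).round(1),P.max(0).round(1))
P=np.array([k([c[0]+.058*np.cos(a),c[1]+.058*np.sin(a),.066]) for a in t]);print('pred green rim',P.min(0).round(1),P.max(0).round(1))
h=cv2.cvtColor(s,cv2.COLOR_BGR2HSV)
for v in range(176,226,2):print(v,''.join('G' if 60<=a<=95 and b>90 else 'B' if 96<=a<=128 and b>90 else '.' if b<40 and 1 else '-' for a,b,_ in h[v,316:394].tolist()))
```

```text
[0.46882015 0.0910097  0.2327875 ] [ 0.26436593  0.47753078 -0.79879471] 21.65
pred rim [339.4 185.6] [369.3 201. ]
pred green rim [320.1 185. ] [387.5 220.6]
176 ------------------------------------------------------------------------------
178 ------------------------------------------------------------------------------
180 ------------------------------------------------------------------------------
182 ------------------------------------------------------------------------------
184 -----------.------------------------------------------------------------------
186 ------------------.-----------------..---.------------------------------------
188 ---------------------GGGGGG-.....................----------------.------------
190 ----------------GGGGGBBBB-...........................-GGG-------.-------------
192 ------------GGGG-BBBBBBB-..............................-GGGGG-----------------
194 ----------GGGG-BBBBBBBBB-...............................BBBBGGGG--------------
196 ---------GGG--BBBBBBBBBBB-..............................BBBBBBB-GG------------
198 --------GGG-BBBBBBBBBBBB
[... 433 characters left out ...]
..........BBBBBBBBBBBBBBBBG---------
210 --------GG---BBBBBBBBBBBBB.........................BBBBBBBBBBBBBBBGG----------
212 ---------GGGG--GBBBBBBB..--........................BBBBBBBBBBBBBB---G---------
214 .---------GGGGGG---BBBBBBB--........................-BBBBBBBBBB---GG----------
216 -----------GGGGGGGGGG--GBBBBBBBBBBBB----...--------BBBBBBBB---GGGGG-----------
218 ------------GGGGGGGGGGGGGGG---G-GBBBBBBBBBBBBBBBBBBGGGG-GGGGGGGGGG------------
220 -.-----------GGGGGGGGGGGGGGGGGGGGGGGGGGGGGGGGGGGGGGGGGGGGGGGGGGG--------------
222 --------------GGGGGGGGGGGGGGGGGGGGGGGGGGGGGGGGGGGGGGGGGGGGGGGG----.-----------
224 ---------------GGGGGGGGGGGGGGGGGGGGGGGGGGGGGGGGGGGGGGGGGGGGGG-----------------
```

The beaker rim spans cols 341–371 with its top at row 187, against a predicted 339–369 and 186. It is upright and fully seated, and the gripper is clear.

```bash
python3 -c "
from rig import robot
print(robot.hand_in())"
```

```text
the job is handed in; nothing more can be done
None
```

I nested the small bowl in the large bowl, then stood the beaker in the small bowl; the last images show both upright and fully seated, and I handed the job in at about 22 s (no verdict was returned).

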